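# Take the lid off the casserole

## Robot

A 6-joint arm with a two-finger parallel gripper is mounted at the origin on a cart in front of the work surface, level with it; the furniture and walls round the work are solid. World frame = base frame: x ahead of the robot, y to its left, z up, the work surface at z = 0. Lengths are in m, angles in rad, forces in N, time in s.
With the tool pointing down it reaches from about 0.35 to 0.85 m from the base axis. Payload 8.1 kg.
Tool frame: the origin (TCP) lies between the finger pads; the fingertips stand 17 mm ahead of it and the grasp point (between the pads) lies 2 mm behind it; z points along the fingers, y is the line along which they close (so a half turn about z gives the same grasp; the last joint's range is limited). The gripper opens to 85 mm and grips with 20 to 120 N. Pads are 22 mm wide; open, the fingers measure 114 mm over their backs; the gripper's body (76 mm by 85 mm) begins 54 mm behind the grasp point. The pads swing forward as they close: fully open they stand 13 mm farther back than shut.
Start: joints at [-1.39, 0.13, 1.488, -0, 1.523, -0.085], TCP at [0.158, -0.579, 0.209] pointing down, gripper open.
Joint ranges: [-2.96, 2.96], [-0.89, 2.26], [0.02, 2.5], [-1.34, 4.48], [0, 2.73], [-2.66, 2.66]. Speed limits (rad/s): [2.39, 2.39, 2.79, 3.14, 3.14, 3.14].

## Interface

Orientations are given as a unit quaternion [w, x, y, z].
In Python, from bench import arm, cams, sign_off gives the robot as it stands. The module is installed in compiled form; this text tells all that it offers.
- The arm moves only by the tool step_arm, never from a script. Its argument "targets" is one flat list of numbers, 5 for each row, row after row: the closure, from 0 (fully open) to 1 (shut), then the shift along the tool's x, y, z scaled (see below), then the turn about the tool's z scaled (see below). In form: [grip, x, y, z, roll, grip, x, y, z, roll, ...]. A call has 1 to 12 rows; each row is the pose to reach, as a shift and turn from the pose commanded when the call began, along the tool's axes at that moment; what a row does not reach only later rows make up. The controller multiplies each number of a shift by 0.2 m and each number of a turn by 90 degrees. A row lasts 1/12 s, in which the tool goes at most 41.7 mm and 7.16 degrees, less where a joint would pass 70% of its speed; a pose out of reach is approached as far as the arm can. A call with a number of a shift or a turn outside -1 to 1 is refused whole. A call with a gripper value outside its range is refused whole. The fingers move at their own pace and stop on an object; the grip force is fixed at half the most. Time passes only in rows, so rows that repeat a pose let the fingers close. It gives the time, the measured TCP pose, the force, the opening and the grip force at its end, in the units of the state.
- arm.get_obs(): the state, without advancing time (a new reading comes with each control period).
- cams.grab_frame(name): name is "scene" or "top" or "wrist"; returns a dict with "color" (420x560x3 uint8, red, green, blue), "fx", "fy", "cx", "cy" (pixels), "world_from_camera" (4x4, takes a point from camera to world coordinates); the wrist camera has in their place "hand_eye" (4x4, takes a point from camera to tool coordinates, whose origin is the TCP and whose axes are the flange's). Camera axes: x right, y up, looking along -z (the intrinsics and any distortion apply to the point x, -y, -z); pixel columns grow to the right and rows downward; lengths in m; the calibration is good to about 2 mm. A picture is of the moment at which its call begins: read the wrist's pose just before it. There is no depth.
- sign_off(): hands the job in; it is judged then, once.
The state is a dict: "time": time; "joint_pos": joint angles; "qd": joint speeds; "effort": joint torques, N m; "tcp_pos": TCP position; "orientation": TCP orientation; "force": force on the tool from outside, world axes, zero at the start; "wrist_torque": the same for the moment, N m; "finger_gap": finger opening in m; "gripper_force": force on a finger pad.
Only numpy, scipy, OpenCV 4.12 (cv2) and the standard library are available. Lean on these libraries where they do the work, as an engineer would, in place of code of your own. Each camera call takes 0.05 s, during which the arm holds its last target. There are 200 camera calls.

## Task

Lift the loose lid off the wide, low casserole by its knob and set it down flat, knob up, in the middle of the round wooden board; do not let it drop. Leave the casserole standing where it is, and do not disturb the small tall pot and its lid.

Things in the scene. Friction and masses are not known exactly. Their poses are not given: they have to be found in the camera images.
- casserole: wide, low steel pot, loose, standing on the worktop: 140 mm outside diameter, 65 mm high without the lid, 4 mm walls, 0.9 kg, a steel loop handle on each side along its own x axis (184 mm over the handles). Origin: centre of its underside, z up
- casserole_lid: loose steel lid on the casserole, 146 mm diameter, 0.15-0.31 kg. Origin: on the axis, underside of its locating rim (122 mm diameter, 6 mm deep, loose in the 132 mm mouth), 59 mm above the casserole's; set down, it rests on that rim. z up. Round black knob on the axis: 28 mm across at 30 to 50 mm above the origin, 22 mm below that, top at 54; lid's dome meets it at 17 mm, edge at 9 mm
- board: round wooden board, 164 mm diameter, 12 mm thick, fixed flat on the worktop: where the lid is to go. Origin: centre of its underside, z up; its top is 12 mm above the origin
- small_pot_lid: bystander, to be left alone: loose lid of the small, tall steel pot (96 mm diameter, 90 mm high, one short handle with a black grip); same knob, but the lid is 102 mm in diameter. Origin: centre of the underside of its locating rim, 84 mm above the worktop, z up; knob top 54 mm above the origin

How it is judged:
On the way:
1. the lid is lifted clear of the casserole, at least 25 mm above its seat (z of casserole_lid in the frame of casserole above 0.084 m), for 0.1 s.
At the end, for the whole second after the job is handed in: The casserole's lid lies at rest on the round board, flat and knob up (within 7 degrees), its centre within 30 mm of the board's; the casserole stands upright within 30 mm of where it was, and the small pot's lid is within 20 mm of where it was (horizontal distance between casserole_lid and board below 0.03 m and z of casserole_lid in the frame of board between 0.008 and 0.017 m and angle between casserole_lid's own z axis and vertical below 0.12 rad and linear speed of casserole_lid below 0.02 m/s and distance of casserole from where it was at the start of the episode below 0.03 m and angle between casserole's own z axis and vertical below 0.1 rad and distance of small_pot_lid from where it was at the start of the episode below 0.02 m); the robot touches nothing.
It fails at once if the lid is dropped (falls free at more than 0.6 m/s, about 2 cm) (contact force between casserole_lid and the fingers below 0.05 N and linear speed of casserole_lid above 0.6 m/s).
It fails at once if the small pot or its lid is disturbed (its lid moves more than 20 mm) (distance of small_pot_lid from where it was at the start of the episode above 0.02 m).
It fails at once if the casserole is pushed over or away (more than 40 mm) (distance of casserole from where it was at the start of the episode above 0.04 m).
It also fails if it takes over 42 s, if anything falls off the work surface, if the arm or the gripper's body presses on something with over 40 N, if the wrist force passes 120 N, or if a joint passes its speed limit or range.

## Working session

There is one attempt and no reset: what is moved stays moved. The work goes in short steps, Python scripts to look and compute and a tool call to move; the robot and the scene stay as the last step left them, time stands still between calls to the robot, and variables do not carry over. Pictures are saved under pics/ and viewed, at most 10 in all, crops included, and the job is handed in when it is done.

Besides the shell and the picture viewer there is one more tool, called after "Request:" as name(argument=value, ...), one argument or row to a line, values as JSON. step_arm: Moves the arm, as the interface text tells. Its arguments: {"type":"object","properties":{"targets":{"type":"array","items":{"type":"number","minimum":-1,"maximum":1}}},"required":["targets"]}

```bash
mkdir -p pics; cat > h.py <<'E'
import numpy as np, cv2
from bench import arm,cams,sign_off
def ray(f,u,v):
    M=np.array(f["world_from_camera"]); d=M[:3,:3]@np.array([(u-f["cx"])/f["fx"],-(v-f["cy"])/f["fy"],-1]); return M[:3,3],d
def at(f,u,v,z):
    o,d=ray(f,u,v); return o+d*(z-o[2])/d[2]
def px(f,p):
    M=np.linalg.inv(np.array(f["world_from_camera"])); q=M[:3,:3]@p+M[:3,3]
    return f["cx"]+f["fx"]*q[0]/-q[2], f["cy"]-f["fy"]*q[1]/-q[2]
E
python3 - <<'E'
from h import *
for n in("top","scene"):
    f=cams.grab_frame(n); cv2.imwrite(f"pics/{n}0.png",f["color"][:,:,::-1]); print({k:v for k,v in f.items() if k!="color"})
print(arm.get_obs())
E
```

```text
{'fx': 480.5487830822333, 'fy': 480.5487830822333, 'cx': 282.3970262678824, 'cy': 206.40322412051265, 'world_from_camera': array([[ 0.00329002,  0.99480701, -0.10172603,  0.35349756],
       [-0.99943145,  0.00668459,  0.03304687,  0.17932223],
       [ 0.03355525,  0.10155947,  0.99426341,  0.9384493 ],
       [ 0.        ,  0.        ,  0.        ,  1.        ]])}
{'fx': 529.9986461123331, 'fy': 529.9986461123331, 'cx': 272.7300344634823, 'cy': 206.3356489496606, 'world_from_camera': array([[-0.85791597,  0.31328547, -0.40722524,  0.03310063],
       [-0.51357157, -0.49978532,  0.69746604,  0.90065916],
       [ 0.01498078,  0.80750656,  0.58966832,  0.69816366],
       [ 0.        ,  0.        ,  0.        ,  1.        ]])}
{'time': 0.1, 'joint_pos': array([-1.39040019e+00,  1.31102660e-01,  1.48918263e+00, -3.44029169e-06,
        1.52302752e+00, -8.54153818e-02]), 'qd': array([-0.00077174, -0.00132247, -0.00500871,  0.00112675,  0.00049302,
       -0.00052544]), 'effort': array([ 1.16175470e-03, -5.70949566e+01, -5.01942337e+01, -2.00846266e-04,
        8.08463461e-03, -1.90648393e-05]), 'tcp_pos': array([ 0.15752796, -0.57838283,  0.20803249]), 'orientation': array([-8.59029145e-04,  9.91180645e-01,  1.32514864e-01, -4.25463661e-05]), 'force': array([-0.01754942, -0.12634981, -1.31852514]), 'wrist_torque': array([-0.01273865, -0.06351758, -0.00293256]), 'gripper_force': 0.0, 'finger_gap': 0.08528604611008832}
```

View pics/top0.png

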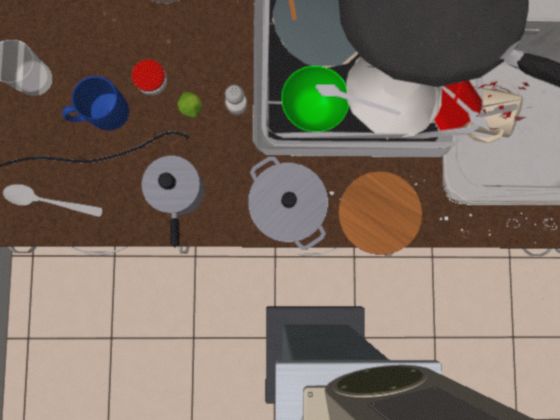

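View pics/scene0.png

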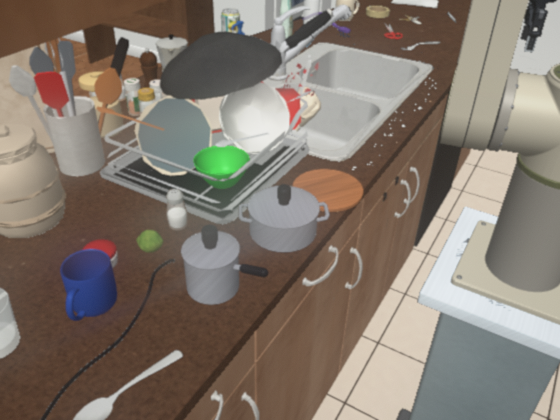

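The top view shows the casserole knob at (289,200), the board centred at (380,213) and the small pot's knob at (167,181). The scene view confirms this: the casserole sits between the small pot and the board, with the dish rack behind.

```bash
python3 - <<'E'
from h import *
f=cams.grab_frame("top")
print("knob",at(f,289,200,.113),"lid",at(f,288.5,202,.068),"board",at(f,380.5,213,.012),"small",at(f,167,181,.138))
print("handles",at(f,266,168,.045),at(f,310,237,.045))
print("pan low edge if z=.25/.35",at(f,430,83,.25),at(f,430,83,.35), "bowl/rack corner",at(f,262,150,.1))
g=cams.grab_frame("scene")
print("scene knob",at(g,284.5,189,.113),"board",at(g,328,190,.012))
o=arm.get_obs(); from scipy.spatial.transform import Rotation as R
q=o["orientation"]; print(R.from_quat(q[[1,2,3,0]]).as_matrix())
E
```

```text
knob [0.4491688  0.14048838 0.113     ] lid [0.45070523 0.13927744 0.068     ] board [ 0.43664256 -0.04289124  0.012     ] small [0.47676171 0.34576733 0.138     ]
handles [0.51739664 0.18076055 0.045     ] [0.38800383 0.09802789 0.045     ]
pan low edge if z=.25/.35 [ 0.61094427 -0.06382991  0.25      ] [ 0.57354911 -0.02851109  0.35      ] bowl/rack corner [0.53959327 0.18798047 0.1       ]
scene knob [0.44726214 0.14678775 0.113     ] board [ 0.43198831 -0.03307426  0.012     ]
[[ 9.64888907e-01  2.62658210e-01 -2.47890495e-04]
 [ 2.62658318e-01 -9.64888195e-01  1.17451798e-03]
 [ 6.93101796e-05 -1.19838988e-03 -9.99999280e-01]]
```

Request:
step_arm(
  targets=[0,0.2,-0.14,-0.05,0,0,0.4,-0.28,-0.1,0,0,0.6,-0.41,-0.15,0,0,0.8,-0.55,-0.2,0,0,0.8,-0.55,-0.2,0,0,0.8,-0.55,-0.2,0],
)

```text
time: 0.7
tcp_pos: [0.2869, -0.4275, 0.2509]
orientation: [0.001, 0.991, 0.135, 0.001]
force: [-0.4, -0.5, -0.1]
finger_gap: 0.0856
gripper_force: 0.0
```

Request:
step_arm(
  targets=[0,0.1,-0.17,0,0,0,0.2,-0.34,0,0,0,0.31,-0.51,0,0,0,0.41,-0.68,0,0,0,0.52,-0.85,0,0,0,0.52,-0.85,0,0,0,0.52,-0.85,0,0],
)

```text
time: 1.28
tcp_pos: [0.3395, -0.2378, 0.2492]
orientation: [0.0, 0.991, 0.135, 0.0]
force: [0.3, -0.4, -0.1]
finger_gap: 0.0853
gripper_force: 0.0
```

Request:
step_arm(
  targets=[0,0.1,-0.17,0,0,0,0.2,-0.34,0,0,0,0.31,-0.51,0,0,0,0.41,-0.68,0,0,0,0.52,-0.85,0,0,0,0.52,-0.85,0,0,0,0.52,-0.85,0,0],
)

```text
time: 1.87
tcp_pos: [0.3949, -0.0471, 0.2488]
orientation: [0.0, 0.991, 0.135, -0.0]
force: [0.1, 0.3, 0.4]
finger_gap: 0.0854
gripper_force: 0.0
```

```bash
cat >> h.py <<'E'
from scipy.spatial.transform import Rotation as R
def wrist():
    o=arm.get_obs(); f=cams.grab_frame("wrist"); T=np.eye(4); T[:3,:3]=R.from_quat(np.array(o["orientation"])[[1,2,3,0]]).as_matrix(); T[:3,3]=o["tcp_pos"]
    f["world_from_camera"]=T@np.array(f["hand_eye"]); return f,o
E
python3 - <<'E'
from h import *
f,o=wrist(); cv2.imwrite("pics/w1.png",f["color"][:,:,::-1]); np.savez("w1.npz",**{k:v for k,v in f.items() if k!="color"})
print([k for k in f], f["hand_eye"],[px(f,np.array(p)) for p in([.435,-.039,.012],[.449,.142,.113])])
E
```

```text
['color', 'fx', 'fy', 'cx', 'cy', 'hand_eye', 'world_from_camera'] [[-1.40250247e-04  9.59862252e-01  2.80471813e-01  7.25525523e-02]
 [ 9.99999968e-01  7.59949667e-05  2.39972574e-04 -9.10851541e-04]
 [ 2.09026169e-04  2.80471838e-01 -9.59862232e-01 -1.65023766e-01]
 [ 0.00000000e+00  0.00000000e+00  0.00000000e+00  1.00000000e+00]] [(np.float64(283.54700680802176), np.float64(131.0337003237516)), (np.float64(57.655145872515476), np.float64(58.13459361685179))]
```

View pics/w1.png

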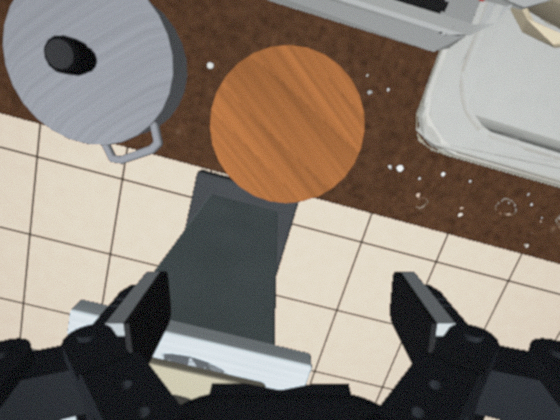

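The wrist view shows the board centred at about (287.5,124) and the knob top at about (61,53), both close to the predicted positions.

```bash
python3 - <<'E'
from h import *
f=dict(np.load("w1.npz")); b=at(f,287.5,124,.012);k=at(f,61,53,.113); print(b,k)
o=arm.get_obs(); Rm=R.from_quat(np.array(o["orientation"])[[1,2,3,0]]).as_matrix()
print("to knob",Rm.T@(k-o["tcp_pos"])/.2, "tcp", o["tcp_pos"])
E
```

```text
[ 0.44310177 -0.04105015  0.012     ] [0.45327644 0.13996564 0.113     ]
to knob [ 0.53224957 -0.83127899  0.67831683] tcp [ 0.39463144 -0.04843005  0.24881219]
```

Request:
step_arm(
  targets=[0,0.1,-0.17,0,0,0,0.2,-0.33,0.0,0,0,0.31,-0.5,0.05,0,0,0.41,-0.66,0.1,0,0,0.52,-0.83,0.2,0,0,0.52,-0.83,0.3,0,0,0.52,-0.83,0.3,0,0,0.52,-0.83,0.3,0],
)

```text
time: 2.58
tcp_pos: [0.4506, 0.1372, 0.1876]
orientation: [0.001, 0.991, 0.132, -0.002]
force: [-0.1, -0.5, 1.5]
finger_gap: 0.0851
gripper_force: 0.0
```

```bash
python3 - <<'E'
from h import *
f,o=wrist(); cv2.imwrite("pics/w2.png",f["color"][:,:,::-1]); np.savez("w2.npz",**{k:v for k,v in f.items() if k!="color"})
print(o["tcp_pos"],px(f,np.array([.451,.141,.113])))
E
```

```text
[0.45059434 0.13718202 0.1876206 ] (np.float64(275.9295597824258), np.float64(210.1084123060902))
```

View pics/w2.png

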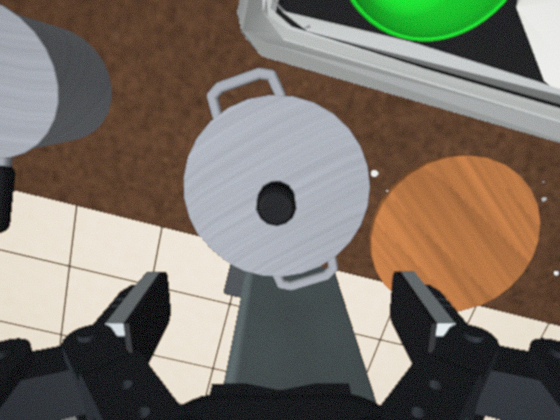

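The knob top is at about (276,205), only about 3 mm from where I predicted it. I'll descend and close on it.

Request:
step_arm(
  targets=[0,0.02,-0.015,0.08,0,0,0.02,-0.015,0.16,0,0,0.02,-0.015,0.24,0,0,0.02,-0.015,0.32,0,0,0.02,-0.015,0.39,0,0,0.02,-0.015,0.44,0,0,0.02,-0.015,0.44,0,0,0.02,-0.015,0.44,0],
)

```text
time: 3.3
tcp_pos: [0.4549, 0.1423, 0.102]
orientation: [0.0, 0.991, 0.132, 0.0]
force: [-0.3, -0.4, -0.3]
finger_gap: 0.0853
gripper_force: 0.0
```

Request:
step_arm(
  targets=[0.4,0,0,0,0,0.6,0,0,0,0,0.8,0,0,0,0,1,0,0,0,0,1,0,0,0,0,1,0,0,0,0,1,0,0,0,0,1,0,0,0,0],
)

```text
time: 3.97
tcp_pos: [0.4543, 0.1434, 0.101]
orientation: [-0.0, 0.991, 0.133, -0.0]
force: [-0.6, 0.3, 0.7]
finger_gap: 0.0001
gripper_force: 0.0
```

The gap closed to zero, so the grasp missed. I'll look before doing anything else.

```bash
python3 - <<'E'
from h import *
f,o=wrist(); g=cams.grab_frame("scene"); t=cams.grab_frame("top")
c=cv2.resize(g["color"][130:270,180:380],(800,560),interpolation=cv2.INTER_CUBIC)
a=np.hstack([cv2.resize(f["color"],(400,300)),cv2.resize(g["color"][130:270,190:377],(400,300),interpolation=cv2.INTER_CUBIC)])
b=np.hstack([cv2.resize(t["color"][130:280,200:400],(400,300),interpolation=cv2.INTER_CUBIC)]*1+[np.zeros((300,400,3),np.uint8)])
cv2.imwrite("pics/m1.png",np.vstack([a,b])[:,:,::-1]); print(o["tcp_pos"],o["force"],o["finger_gap"])
print(px(g,o["tcp_pos"]),px(t,o["tcp_pos"]))
E
```

```text
[0.4542672  0.14343953 0.10097993] [-0.60741379  0.26862009  0.67121348] 6.447919697790278e-05
(np.float64(282.1100431938472), np.float64(192.14427720158687)) (np.float64(287.0040124332441), np.float64(197.8901436287623))
```

View pics/m1.png

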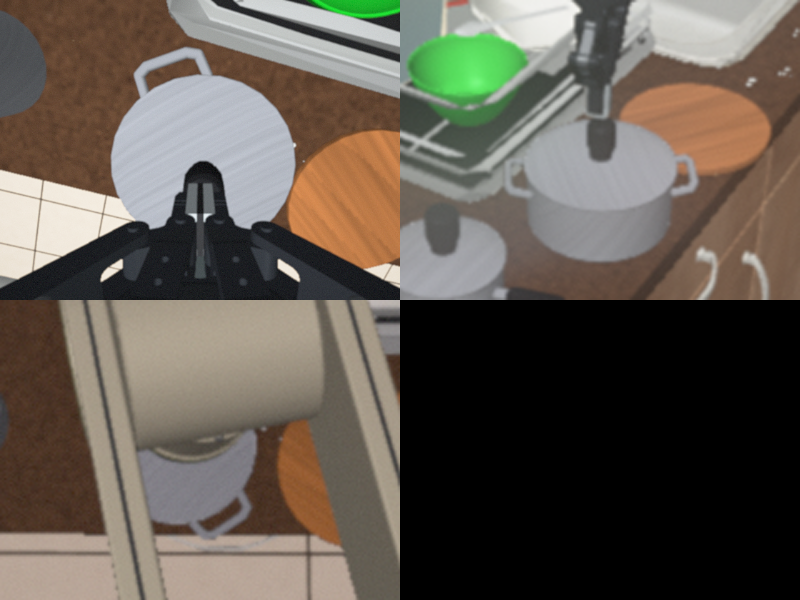

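```bash
python3 - <<'E'
from h import *
f,o=wrist(); g=cams.grab_frame("scene")
T=np.linalg.inv(f["hand_eye"]); W=f["world_from_camera"]
f2=dict(f); f2["world_from_camera"]=f["hand_eye"]
for z in(-.02,-.01,0,.01,.017,.03): print(z,np.round(px(f2,np.array([0,0,z])),1),np.round(px(f2,np.array([.011,0,z])),1))
for p in([.454,.142,.113],[.454,.142,.08]): print("knob",px(f,np.array(p)),px(g,np.array(p)))
print("tip scene",px(g,o["tcp_pos"]+[0,0,-.017]))
a=cv2.resize(f["color"][200:340,190:380],(800,589),interpolation=cv2.INTER_CUBIC)[:,:,::-1]
b=cv2.resize(g["color"][150:220,250:318],(580,589),interpolation=cv2.INTER_CUBIC)[:,:,::-1]
m=np.hstack([a,b]); cv2.imwrite("pics/m2.png",cv2.resize(m,(800,int(589*800/1380)),interpolation=cv2.INTER_AREA))
E
```

```text
-0.02 [282.1 276.7] [282.2 252.8]
-0.01 [282.  266.7] [282. 244.]
0 [281.9 257.7] [281.9 236.1]
0.01 [281.8 249.7] [281.8 229.1]
0.017 [281.7 244.5] [281.7 224.5]
0.03 [281.6 235.8] [281.6 216.9]
knob (np.float64(284.83555463857317), np.float64(269.9463895241009)) (np.float64(282.7478112438298), np.float64(186.81797370567043))
knob (np.float64(284.0585455506032), np.float64(242.87083014664591)) (np.float64(282.31877122643857), np.float64(200.43520342400163))
tip scene (np.float64(281.8942784200503), np.float64(199.12394599405266))
```

View pics/m2.png

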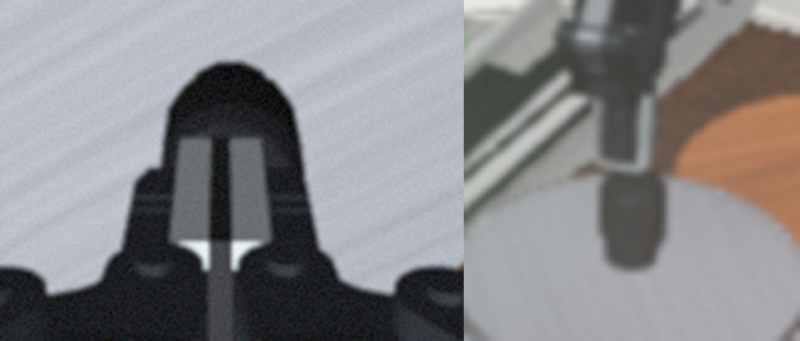

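The zoomed view shows the shut fingertips just above the knob top. In both cameras they sit at z≈0.12, about 37 mm farther back than the stated tool length puts them, and the TCP reading agrees with the camera pose. The knob hasn't been touched. I'll open and go down by that difference, watching the force.

Request:
step_arm(
  targets=[0,0,0,0,0,0,0,0,0,0,0,0,0,0,0,0,0,0,0,0,0,0,0,0,0,0,0,0,0,0,0,0,0,0,0,0,0,0,0,0],
)

```text
time: 4.88
tcp_pos: [0.4543, 0.1434, 0.101]
orientation: [-0.0, 0.991, 0.132, 0.0]
force: [0.3, 0.1, 0.1]
finger_gap: 0.0853
gripper_force: 0.0
```

Request:
step_arm(
  targets=[0,0,0,0.02,0,0,0,0,0.04,0,0,0,0,0.06,0,0,0,0,0.08,0,0,0,0,0.1,0,0,0,0,0.12,0,0,0,0,0.12,0],
)

```text
time: 5.47
tcp_pos: [0.4535, 0.1432, 0.0758]
orientation: [0.0, 0.991, 0.133, -0.001]
force: [0.7, -0.2, 0.8]
finger_gap: 0.0855
gripper_force: 0.0
```

```bash
python3 - <<'E'
from h import *
f,o=wrist(); g=cams.grab_frame("scene")
a=f["color"][150:400,80:480][:,:,::-1]
b=cv2.resize(g["color"][130:230,230:342],(448,400),interpolation=cv2.INTER_CUBIC)[:,:,::-1]
cv2.imwrite("pics/m3.png",np.hstack([cv2.resize(a,(352,220)),cv2.resize(b,(246,220))]) if 0 else np.hstack([cv2.copyMakeBorder(cv2.resize(a,(350,219)),0,181,0,0,0),b]))
print(o["tcp_pos"],o["force"],o["finger_gap"])
E
```

```text
[0.45352787 0.14321491 0.07575354] [ 0.68763042 -0.19777338  0.79164133] 0.08546290222942485
```

View pics/m3.png

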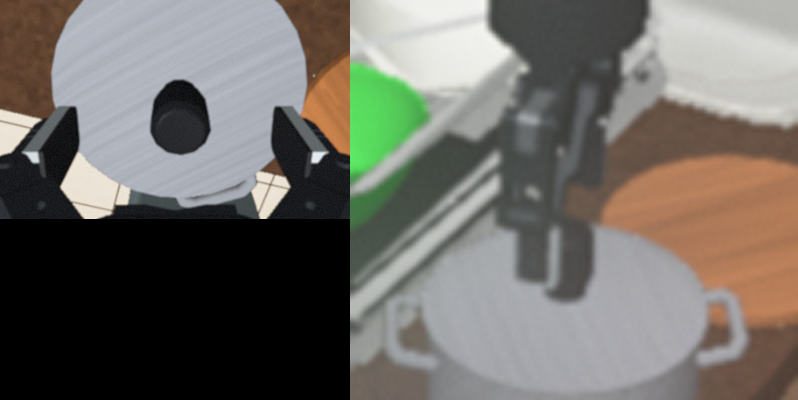

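The knob is between the open fingers and their tips are still clear of the lid. I'll go 12 mm lower and close.

Request:
step_arm(
  targets=[0,0,0,0.02,0,0,0,0,0.04,0,0,0,0,0.06,0,0,0,0,0.06,0,0.4,0,0,0.06,0,0.6,0,0,0.06,0,0.8,0,0,0.06,0,1,0,0,0.06,0,1,0,0,0.06,0,1,0,0,0.06,0,1,0,0,0.06,0,1,0,0,0.06,0],
)

```text
time: 6.57
tcp_pos: [0.4548, 0.1434, 0.0656]
orientation: [0.0, 0.991, 0.132, 0.001]
force: [-0.9, -1.4, 5.1]
finger_gap: 0.0257
gripper_force: 59.7
```

Request:
step_arm(
  targets=[1,0,0,0,0,1,0,0,-0.03,0,1,0,0,-0.06,0,1,0,0,-0.09,0,1,0,0,-0.12,0,1,0,0,-0.15,0,1,0,0,-0.15,0,1,0,0,-0.15,0],
)

```text
time: 7.23
tcp_pos: [0.4548, 0.1435, 0.0956]
orientation: [-0.0, 0.991, 0.133, 0.001]
force: [0.3, 0.5, -1.7]
finger_gap: 0.0255
gripper_force: 59.4
```

```bash
python3 - <<'E'
from h import *
f,o=wrist(); g=cams.grab_frame("scene")
a=f["color"][:,:,::-1]
b=cv2.resize(g["color"][110:260,220:360],(400,428),interpolation=cv2.INTER_CUBIC)[:,:,::-1]
cv2.imwrite("pics/m4.png",np.hstack([cv2.copyMakeBorder(cv2.resize(a,(400,300)),0,128,0,0,0),b]))
print(o["tcp_pos"],o["force"],o["wrist_torque"],o["finger_gap"])
E
```

```text
[0.4547567  0.14347311 0.09557325] [ 0.25555665  0.47736943 -1.65091397] [0.04502532 0.03299419 0.00245082] 0.025478523452496113
```

View pics/m4.png

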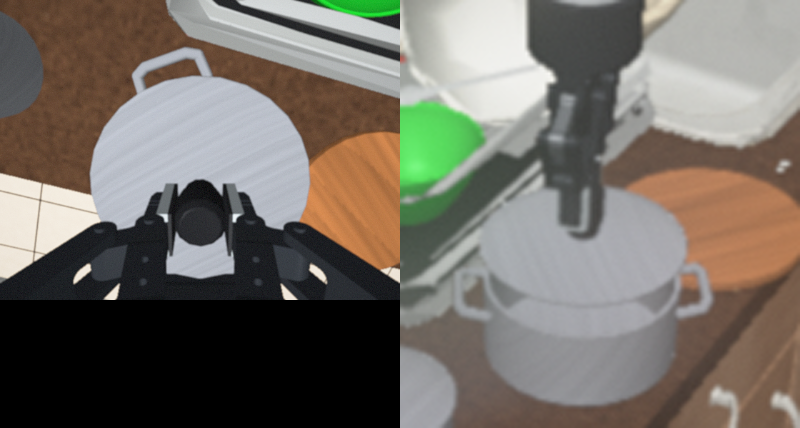

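The lid hangs level about 30 mm above the casserole, which hasn't moved. I'll raise it further and carry it over the board.

Request:
step_arm(
  targets=[1,0,0,-0.05,0,1,0,0,-0.1,0,1,0,0,-0.15,0,1,-0.02,0.06,-0.15,0,1,-0.05,0.15,-0.15,0,1,-0.09,0.26,-0.15,0,1,-0.13,0.38,-0.15,0,1,-0.17,0.5,-0.15,0,1,-0.21,0.62,-0.15,0,1,-0.25,0.72,-0.15,0,1,-0.28,0.8,-0.15,0,1,-0.3,0.86,-0.15,0],
)

```text
time: 8.33
tcp_pos: [0.442, -0.0401, 0.1265]
orientation: [0.0, 0.991, 0.132, 0.001]
force: [-0.2, 0.3, -3.3]
finger_gap: 0.0261
gripper_force: 59.5
```

Request:
step_arm(
  targets=[1,0,0,0,0,1,0,0,0.06,0,1,0,0,0.12,0,1,0,0,0.18,0,1,0,0,0.24,0,1,0,0,0.29,0,1,0,0,0.33,0,1,0,0,0.37,0,1,0,0,0.4,0,1,0,0,0.43,0,1,0,0,0.45,0,1,0,0,0.45,0],
)

```text
time: 9.33
tcp_pos: [0.4411, -0.0383, 0.0342]
orientation: [-0.0, 0.991, 0.132, -0.001]
force: [-0.1, 0.8, -2.0]
finger_gap: 0.0254
gripper_force: 59.6
```

```bash
python3 - <<'E'
from h import *
f,o=wrist(); g=cams.grab_frame("scene")
a=f["color"][:,:,::-1]
b=cv2.resize(g["color"][130:250,230:370],(400,343),interpolation=cv2.INTER_CUBIC)[:,:,::-1]
cv2.imwrite("pics/m5.png",np.hstack([cv2.copyMakeBorder(cv2.resize(a,(400,300)),0,43,0,0,0),b]))
print(o["tcp_pos"],o["force"],o["finger_gap"])
E
```

```text
[ 0.44110531 -0.03825184  0.03415501] [-0.05449637  0.79120992 -2.03636697] 0.02543011836358662
```

View pics/m5.png

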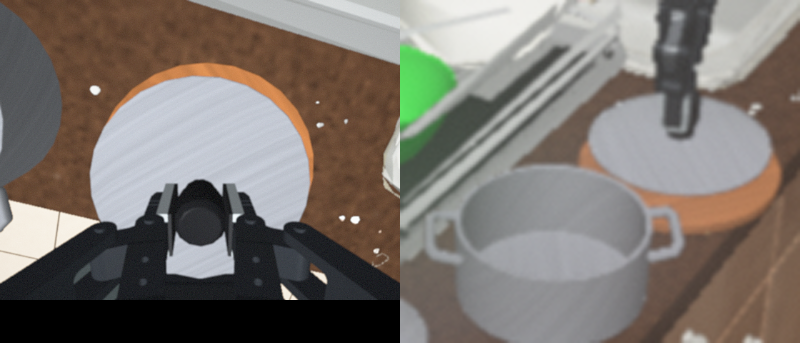

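The lid is about 15 mm above the board and a few mm off to the left. I'll nudge it right and forward, then lower it to contact.

Request:
step_arm(
  targets=[1,0.01,0.02,0,0,1,0.015,0.03,0.015,0,1,0.015,0.03,0.03,0,1,0.015,0.03,0.045,0,1,0.015,0.03,0.055,0,1,0.015,0.03,0.065,0,1,0.015,0.03,0.07,0,1,0.015,0.03,0.07,0],
)

```text
time: 10.1
tcp_pos: [0.4457, -0.0432, 0.0206]
orientation: [-0.0, 0.991, 0.133, -0.0]
force: [0.1, -0.4, -3.7]
finger_gap: 0.0256
gripper_force: 59.6
```

Request:
step_arm(
  targets=[1,0,0,0.005,0,1,0,0,0.01,0,1,0,0,0.01,0,1,0,0,0.01,0],
)

```text
time: 10.43
tcp_pos: [0.4461, -0.0433, 0.019]
orientation: [0.0, 0.991, 0.133, 0.0]
force: [0.9, -0.2, -3.4]
finger_gap: 0.0259
gripper_force: 59.6
```

Request:
step_arm(
  targets=[1,0,0,0.005,0,1,0,0,0.01,0,1,0,0,0.01,0,1,0,0,0.01,0],
)

```text
time: 10.77
tcp_pos: [0.4463, -0.0434, 0.0185]
orientation: [0.0, 0.991, 0.133, -0.0]
force: [-10.0, 1.0, 16.2]
finger_gap: 0.026
gripper_force: 61.6
```

Contact: 16 N upward at z = 0.0185, as predicted. I'll release gradually and go straight up.

Request:
step_arm(
  targets=[0.6,0,0,-0.003,0,0.5,0,0,-0.003,0,0.4,0,0,-0.003,0,0.2,0,0,-0.003,0,0,0,0,-0.003,0,0,0,0,-0.003,0,0,0,0,-0.003,0,0,0,0,-0.003,0,0,0,0,-0.003,0,0,0,0,-0.003,0],
)

```text
time: 11.6
tcp_pos: [0.4461, -0.0434, 0.0176]
orientation: [0.0, 0.991, 0.133, 0.0]
force: [-0.8, 1.2, 0.1]
finger_gap: 0.0855
gripper_force: 0.0
```

Request:
step_arm(
  targets=[0,0,0,-0.05,0,0,0,0,-0.12,0,0,0,0,-0.24,0,0,0,0,-0.36,0,0,0,0,-0.5,0,0,0,0,-0.65,0,0,0,0,-0.8,0,0,0,0,-0.8,0,0,0,0,-0.8,0],
)

```text
time: 12.35
tcp_pos: [0.4478, -0.0437, 0.1808]
orientation: [0.001, 0.991, 0.133, 0.003]
force: [-0.8, 0.0, 0.3]
finger_gap: 0.0854
gripper_force: 0.0
```

```bash
python3 - <<'E'
from h import *
f,o=wrist(); g=cams.grab_frame("scene")
a=f["color"][:,:,::-1]
b=cv2.resize(g["color"][130:250,230:370],(400,343),interpolation=cv2.INTER_CUBIC)[:,:,::-1]
cv2.imwrite("pics/m6.png",np.hstack([cv2.copyMakeBorder(cv2.resize(a,(400,300)),0,43,0,0,0),b]))
print(o["time"],o["tcp_pos"],o["force"],o["finger_gap"])
E
```

```text
12.35 [ 0.44779503 -0.04368193  0.18080337] [-0.78955428  0.01223703  0.30404894] 0.08541817072852957
```

View pics/m6.png

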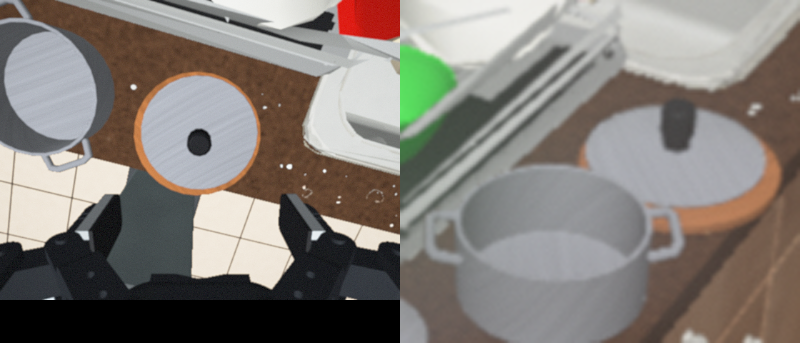

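The lid lies flat and knob up, centred on the board to within a few mm. The casserole is in place and the gripper is clear.

```bash
python3 -c "
from bench import sign_off
print(sign_off())"
```

```text
the job is handed in; nothing more can be done
None
```

The casserole lid now lies flat, knob up, within a few mm of the board's centre, and the job is handed in at about 12.4 s; the hand-in gave no verdict. The first grasp closed above the knob because the fingers are about 37 mm shorter than stated. The casserole looks unmoved, and I never went near the small pot.

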